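Put the dish covers away, nested upside down in the tub

TASK

Put the dry dish covers away: tip the tub's loose lid up by the fin at its edge, its far side still resting on the tub, then lift it off and lay it flat in the middle of the chopping board. Then turn every cover that is standing in the stands hollow side up and nest them in the tub, largest at the bottom and each one cupped level inside the next larger, and leave the jars and the mug alone.

Things in the scene. Friction and masses are not known exactly. Their poses are not given: they have to be found in the camera images.
- cover_a: Largest cover, blue, 160 g (None if absent): dome of outer radius 64 mm, wall 4, depth 40 (inside 32), apex flat of radius 16; rim flange radius 74, 10 wide, 5 thick. Origin: rim centre, hollow-side face. +x out of the hollow (apex at x=-40), +z to the black grip tab (22 wide in y, x -5..0, z 74..102); across from it a 30 wide foot lug to z=-78. Starts on its lug, hollow away from the robot.
- cover_b: 2nd largest cover, green, 140 g (None if absent): dome of outer radius 53 mm, wall 4, depth 40 (inside 32), apex flat of radius 16; rim flange radius 63, 10 wide, 5 thick. Origin: rim centre, hollow-side face. +x out of the hollow (apex at x=-40), +z to the black grip tab (22 wide in y, x -5..0, z 63..91); across from it a 30 wide foot lug to z=-67. Starts on its lug, hollow away from the robot.
- cover_c: 2nd smallest cover, yellow, 120 g (None if absent): dome of outer radius 42 mm, wall 4, depth 40 (inside 32), apex flat of radius 16; rim flange radius 52, 10 wide, 5 thick. Origin: rim centre, hollow-side face. +x out of the hollow (apex at x=-40), +z to the black grip tab (22 wide in y, x -5..0, z 52..80); across from it a 30 wide foot lug to z=-56. Starts on its lug, hollow away from the robot.
- cover_d: Smallest cover, red, 100 g (None if absent): dome of outer radius 31 mm, wall 4, depth 40 (inside 32), apex flat of radius 16; rim flange radius 41, 10 wide, 5 thick. Origin: rim centre, hollow-side face. +x out of the hollow (apex at x=-40), +z to the black grip tab (22 wide in y, x -5..0, z 41..69); across from it a 30 wide foot lug to z=-45. Starts on its lug, hollow away from the robot.
- stand_a: Fixed wooden stand of the blue cover (always there). Origin: underside, below the cover's rim; +x as the cover's. Base 10 mm high, x -60..25, y +-80; a 10 mm lip before the lug, two posts at y +-72, top 108 mm over the counter, behind the flange. The cover lifts straight up out of it. Any cover let go on its dome rocks back level.
- stand_b: Fixed wooden stand of the green cover (always there). Origin: underside, below the cover's rim; +x as the cover's. Base 16 mm high, x -60..25, y +-69; a 10 mm lip before the lug, two posts at y +-61, top 103 mm over the counter, behind the flange. The cover lifts straight up out of it. A cover laid in a larger one rests 8 mm higher, centred to some mm.
- stand_c: Fixed wooden stand of the yellow cover (always there). Origin: underside, below the cover's rim; +x as the cover's. Base 22 mm high, x -60..25, y +-58; a 10 mm lip before the lug, two posts at y +-50, top 98 mm over the counter, behind the flange. The cover lifts straight up out of it.
- stand_d: Fixed wooden stand of the red cover (always there). Origin: underside, below the cover's rim; +x as the cover's. Base 28 mm high, x -60..25, y +-47; a 10 mm lip before the lug, two posts at y +-39, top 93 mm over the counter, behind the flange. The cover lifts straight up out of it.
- tub: Low round white tub, 1.2 kg, loose, open under its lid: outer diameter 156 mm, height 30 mm, wall 4 mm, inner floor 5 mm above its underside. Origin: centre of its underside, z up.
- tub_lid: The tub's loose steel lid, 200 g: disc 162 mm in diameter, 5 thick, with a 140 mm, 6 deep step below that sits in the tub's mouth. Origin: centre of the disc's underside, z up (30 mm over the tub's underside when seated, 6 mm over a flat surface it lies on). Black upright grip fin near the edge towards the robot, at x=-62: 10 thick in x, 36 wide in y, z 5..33 mm.
- board: Fixed wooden chopping board, 240 x 240 mm, 18 mm thick. Origin: centre of its underside.
- spice_jar: Brown glass jar with a black cap, 44 mm diameter, 85 mm high, a bystander. Origin: centre of its underside.
- herb_jar: Green glass jar with a black cap, 44 mm diameter, 85 mm high, a bystander. Origin: centre of its underside.
- mug: Blue mug, 76 mm diameter, 85 mm high, handle at +y, a bystander. Origin: centre of its underside.
There are look-alikes about, which are no part of the job. What is shaped like the tub_lid but red or turquoise is not meant.

How it is judged:
By the outcome, as a careful person would: the job done as asked, in the order asked, and still so for the second after the job is handed in, with the robot touching nothing.
Of cover_a, cover_b, cover_c, cover_d only 3 to 4 are there at a start; the rules pass over those that are not, and their reading is None.
At some moment in a run one of tub may be knocked a few centimetres aside while the robot is not near it.
It also fails if it takes over 208 s, if anything falls off the work surface, if the arm or the gripper's body presses on something with over 40 N, if the wrist force passes 120 N, or if a joint passes its speed limit or range.

ROBOT

A 7-joint arm with a two-finger parallel gripper is mounted at the origin on the work surface. World frame = base frame: x ahead of the robot, y to its left, z up, the work surface at z = 0. Lengths are in m, angles in rad, forces in N, time in s.
With the tool pointing down it reaches from about 0.425 to 0.925 m from the base axis. Payload 6.8 kg.
Tool frame: the origin (TCP) lies on the centre line of the jaws, within the pads' length; the fingertips stand 17 mm ahead of it and the grasp point (between the pads) lies 2 mm behind it; z points along the fingers, y is the line along which they close (so a half turn about z gives the same grasp; the last joint's range is limited). The gripper opens to 88 mm and grips with 3 to 60 N. Pads are 20 mm wide; open, the fingers measure 115 mm over their backs; the gripper's body (75 mm by 178 mm) begins 61 mm behind the grasp point.
Start: joints at [-1.4, 0.477, 0.022, 1.555, -0.011, 1.109, -0.083], TCP at [0.186, 0.649, 0.24] pointing down, gripper open.
Joint ranges: [-2.96, 2.96], [-0.34, 2.1], [-1.41, 1.46], [0.24, 2.44], [-1.37, 4.51], [0.17, 1.92], [-2.96, 2.96]. Speed limits (rad/s): [2.39, 2.39, 3.14, 3.14, 3.14, 3.14, 3.14].

INTERFACE

Orientations are given as a 3x3 rotation matrix whose columns are the frame's x, y, z axes.
In Python, from station import bot gives the robot as it stands. The module is installed in compiled form; this text tells all that it offers. Calls block until the motion is done:
- bot.move_ptp(position, orientation): joint-space move of the TCP to a pose.
- bot.movel(position, rotation=None, max_speed=0.15, guard=None): straight line of the TCP; rotation=None keeps the orientation; max_speed is the mean speed in m/s. With guard (N) it stops when the force on the tool has changed by that much, and returns True; else False.
- bot.movej(angles): joint-space move.
- bot.grip(opening): finger opening in m; the grip force is fixed at half the most; returns when the fingers have stopped.
- bot.pause(seconds).
- bot.inverse_kinematics(position, orientation): joint angles nearest the present ones, or None.
- bot.get_image(name): name is "scene" or "side" or "wrist"; returns (picture, depth): 400x640x3 uint8, red, green, blue; 400x640 float32, m along the optical axis (not along the pixel's ray), 0 where there is no reading.
- bot.get_calibration(name): a dict with "fov_y" (degrees; the focal length in pixels is half the picture's height over the tangent of half this angle, whatever the lens; pixels are square), "cx", "cy" (the principal point, pixels), "k1" (the pictures are not rectified: a ray, as slopes to the right and down, at radius r is drawn at 1 + k1 r^2 times it, then the intrinsics apply), "extrinsics" (4x4, takes a point from world to camera coordinates). Camera axes: x right, y up, looking along -z (the intrinsics and any distortion apply to the point x, -y, -z); pixel columns grow to the right and rows downward; lengths in m; the calibration is good to about 2 mm. A picture is of the moment at which its call begins: read the wrist's pose just before it. get_calibration takes no time and is no camera call; for the wrist camera it gives the pose at the moment of the call.
A pose or a line that the arm cannot do raises bot.Unreachable and nothing moves.
- bot.job_done(): hands the job in; it is judged then, once.
Trained networks look in the newest picture that a camera, given by its name, has taken for a name from the list of things; names that differ only in an ending like _2 or _b are one class to them, and where a whole thing is asked for, a point or a joint stands for the part that bears it (a point fixed in the world has none). Each returns a list of dicts, best first, with "conf" (0 to 1); they miss things now and then, are a little off and sometimes report something else, mostly with a low value. They report only what shows in the picture. A call takes as long as a camera call. They do not tell look-alikes from the thing itself.
- bot.cut_out(camera, thing): "pixels" (400x640 bool, what is visible of it) and "xy" ([column, row] in pixels, amid what is visible of it).
Readings, each from a call of its own:
- bot.get_clock(): time.
- bot.get_joint_positions(): joint angles.
- bot.get_qvel(): joint speeds.
- bot.get_joint_efforts(): joint torques, N m.
- bot.get_tool_pos(): TCP position.
- bot.get_tcp_rot(): TCP orientation.
- bot.get_contact_force(): force on the tool from outside, world axes, zero at the start.
- bot.get_ft_torque(): the same for the moment, N m.
- bot.get_width(): finger opening in m.
- bot.get_grip_force(): force on a finger pad.
Only numpy, scipy, OpenCV 4.12 (cv2) and the standard library are available. Lean on these libraries where they do the work, as an engineer would, in place of code of your own. Each camera call takes 0.05 s, during which the arm holds its last target. There are 200 camera calls.

## Working session

There is one attempt and no reset: what is moved stays moved. The work goes in short steps, each a Python script; the robot and the scene stay as the last script left them, time stands still between calls to the robot, and variables do not carry over. Pictures are saved under pics/ and viewed, at most 14 in all, crops included, and the job is handed in when it is done.

```bash
mkdir -p pics
cat > h.py <<'E'
import numpy as np, cv2
from station import bot
def snap(n,f=None):
    cal=bot.get_calibration(n); p,d=bot.get_image(n)
    if f: cv2.imwrite('pics/'+f,cv2.cvtColor(p,cv2.COLOR_RGB2BGR))
    return p,d,cal
def cloud(d,cal):
    """world point per pixel (NaN where none)"""
    H,W=d.shape; f=H/2/np.tan(np.radians(cal['fov_y'])/2)
    u,v=np.meshgrid(np.arange(W),np.arange(H))
    X=(u-cal['cx'])/f; Y=(v-cal['cy'])/f; k=cal['k1']
    x,y=X.copy(),Y.copy()
    for _ in range(20):
        s=1+k*(x*x+y*y); x,y=X/s,Y/s
    P=np.stack([x*d,-y*d,-d,np.ones_like(d)],-1)
    w=P@np.linalg.inv(np.array(cal['extrinsics'])).T
    w=w[...,:3]; w[d<=0]=np.nan
    return w
E
python3 - <<'E'
from h import *
a=[]
for n in ['scene','side']:
    p,d,c=snap(n); a.append(p); w=cloud(d,c); np.save(n+'.npy',w)
    cv2.imwrite('pics/%s0.png'%n,p[...,::-1])
    for t in ['cover_a','tub','tub_lid','board','stand_a','mug','spice_jar','herb_jar']:
        for r in bot.cut_out(n,t):
            m=r['pixels']; q=w[m]; q=q[~np.isnan(q[:,0])]
            if len(q): print(n,t,round(r['conf'],2),np.round(r['xy']),np.round(np.median(q,0),3),np.round(np.percentile(q,2,axis=0),3),np.round(np.percentile(q,98,axis=0),3),p[m].mean(0).round(),len(q))
print(bot.get_clock())
E
```

```text
scene cover_a 0.97 [358. 277.] [0.611 0.196 0.087] [0.582 0.162 0.04 ] [0.62  0.23  0.141] [123.  19.  13.] 435
scene cover_a 0.89 [414. 257.] [0.465 0.235 0.068] [0.443 0.192 0.035] [0.479 0.278 0.153] [148. 120.   1.] 589
scene cover_a 0.63 [414. 327.] [0.587 0.377 0.059] [0.546 0.31  0.009] [0.596 0.443 0.183] [31. 56. 96.] 1421
scene cover_a 0.59 [452. 308.] [0.469 0.394 0.061] [0.444 0.34  0.027] [0.484 0.45  0.168] [38. 73. 54.] 1106
scene tub 0.58 [306. 244.] [0.655 0.016 0.014] [ 0.601 -0.032  0.002] [0.69  0.031 0.035] [172. 168. 152.] 155
scene tub_lid 0.94 [357. 155.] [ 0.331 -0.193  0.011] [ 0.257 -0.27   0.005] [ 0.402 -0.123  0.033] [  6. 160. 154.] 1509
scene tub_lid 0.75 [308. 223.] [ 0.616 -0.044  0.035] [ 0.549 -0.12   0.031] [0.687 0.027 0.057] [170. 175. 179.] 2114
scene tub_lid 0.66 [310. 335.] [0.787 0.231 0.012] [0.714 0.156 0.006] [0.858 0.302 0.035] [200.  11.   4.] 3129
scene tub_lid 0.6 [368. 202.] [ 0.413 -0.013  0.011] [ 0.34  -0.088  0.006] [0.484 0.058 0.032] [202.  11.   3.] 1872
scene board 0.81 [263. 162.] [ 0.592 -0.318  0.018] [ 0.475 -0.443  0.012
[... 2405 characters left out ...]
] [125. 105.  77.] 366
side stand_a 0.65 [298. 190.] [0.595 0.157 0.03 ] [0.555 0.141 0.009] [0.641 0.229 0.082] [125. 103.  74.] 457
side stand_a 0.59 [258. 193.] [0.451 0.192 0.025] [0.41  0.174 0.005] [0.493 0.279 0.088] [137. 115.  81.] 449
side stand_a 0.54 [241. 177.] [0.437 0.386 0.019] [0.411 0.323 0.005] [0.503 0.454 0.096] [128. 107.  75.] 211
side mug 0.7 [295. 356.] [ 0.36  -0.537  0.057] [ 0.328 -0.589  0.007] [ 0.399 -0.484  0.087] [51. 71. 91.] 1937
side spice_jar 0.95 [378. 227.] [ 0.736 -0.184  0.055] [ 0.721 -0.192  0.008] [ 0.759 -0.154  0.089] [92. 79. 67.] 407
side herb_jar 0.65 [353. 185.] [0.759 0.072 0.055] [0.745 0.064 0.011] [0.782 0.099 0.09 ] [90. 82. 72.] 289
0.9
```

View pics/scene0.png

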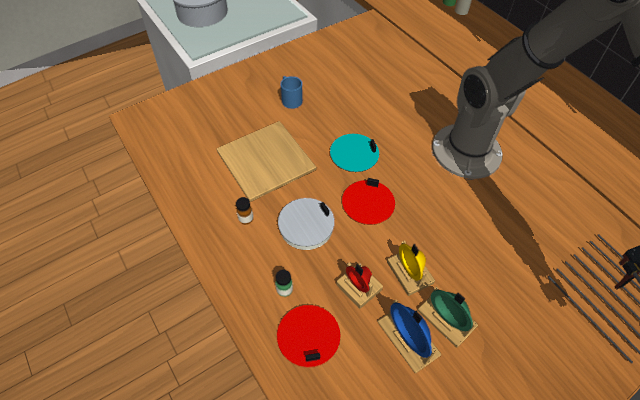

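View pics/side0.png

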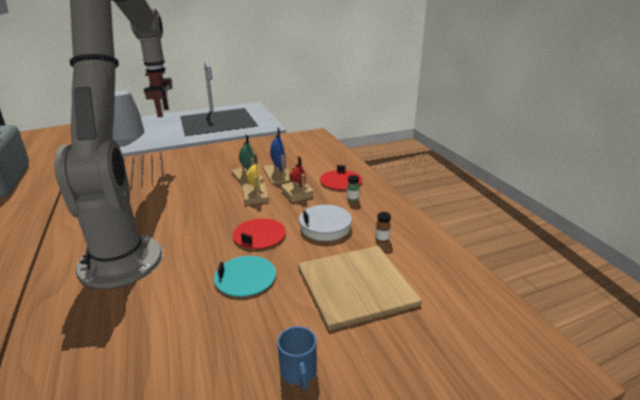

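All four covers stand on the left: red (358,277), yellow (414,257), blue (414,327) and green (452,308). The steel lid is on the tub at (308,223), its fin at (324,209). The red and turquoise discs are decoys. Next I take closer wrist views.

```bash
cat >> h.py <<'E'
def R_(zd,yd):
    z=np.array(zd,float); z/=np.linalg.norm(z); y=np.array(yd,float); y-=z*(y@z); y/=np.linalg.norm(y)
    return np.stack([np.cross(y,z),y,z],1)
def goodR(p,R):
    """of the two equivalent grasps the one with the smaller joint move"""
    c=[]
    for S in (R,R@np.diag([-1,-1,1.])):
        q=bot.inverse_kinematics(list(p),S)
        if q is not None: c.append((np.abs(np.array(q)-bot.get_joint_positions()).max(),S))
    return min(c,key=lambda t:t[0])[1] if c else None
E
python3 - <<'E'
from h import *
D=R_([0,0,-1],[0,1,0])
def view(p,f):
    R=goodR(p,D); bot.move_ptp(p,R); r=snap('wrist',f); np.save(f[:-4],cloud(r[1],r[2])); np.save(f[:-4]+'_c',r[0])
    print(f, np.round(np.linalg.inv(r[2]['extrinsics'])[:3,3],3),r[2]['fov_y'])
view([0.48,0.30,0.42],'w_cov.png')
view([0.57,-0.05,0.38],'w_lid.png')
print(bot.get_clock())
a=[cv2.imread('pics/'+f) for f in('w_cov.png','w_lid.png')]
cv2.imwrite('pics/w2.png',cv2.resize(np.vstack(a),(480,600)))
E
```

```text
w_cov.png [0.404 0.301 0.564] 67.89145965994611
w_lid.png [ 0.495 -0.048  0.525] 67.89145965994611
4.1417
```

View pics/w2.png

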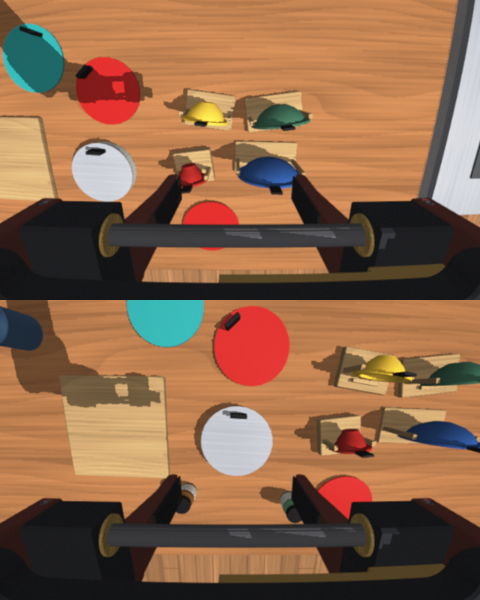

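The wrist views show every cover from its dome side and the lid with its fin up-left of centre. Next I fit models to the point clouds to get poses.

```bash
cat >> h.py <<'E'
from scipy.spatial import cKDTree
from scipy.optimize import least_squares
RD=dict(a=.064,b=.053,c=.042,d=.031); BASE=dict(a=.010,b=.016,c=.022,d=.028)
def model(k):
    R=RD[k]; F=R+.010; P=[]
    t=np.linspace(0,2*np.pi,180)
    for x in (0,-.005):
        for r in np.linspace(R-.002,F,6): P.append(np.c_[0*t+x,r*np.cos(t),r*np.sin(t)])
    for x in (-.0025,): P.append(np.c_[0*t+x,F*np.cos(t),F*np.sin(t)])
    for s in np.linspace(0,np.pi/2,16):   # dome, outer and inner guess
        r=.016+(R-.016)*np.cos(s); P.append(np.c_[0*t-.005-.035*np.sin(s),r*np.cos(t),r*np.sin(t)])
        P.append(np.c_[0*t-.032*np.sin(s),(r-.004)*np.cos(t),(r-.004)*np.sin(t)])
    y,z=[v.ravel() for v in np.meshgrid(np.linspace(-.011,.011,9),np.linspace(F,F+.028,12))]
    for x in (0,-.005): P.append(np.c_[0*y+x,y,z])
    return np.vstack(P)
E
python3 - <<'E'
from h import *
import json
ws=np.load('scene.npy'); wc=np.load('w_cov.npy'); 
ps=cv2.imread('pics/scene0.png')[...,::-1]; pc=np.load('w_cov_c.npy')
g0=dict(a=(.59,.38),b=(.48,.39),c=(.475,.235),d=(.605,.195))
def colour(p,k):
    h=cv2.cvtColor(np.ascontiguousarray(p),cv2.COLOR_RGB2HSV); H,S,V=[h[...,i].astype(int) for i in range(3)]
    lo,hi=dict(a=(100,125),b=(60,95),c=(22,35),d=(-1,8))[k]
    m=(H>lo)&(H<hi)&(S>90)&(V>25)
    if k=='d': m|=(H>172)&(S>150)
    if k=='c': m&=S>215
    return m
res={}
for k in 'abcd':
    F=RD[k]+.01; z0=BASE[k]+F+.004; pts=[]
    for w,p in((ws,ps),(wc,pc)):
        d=np.hypot(w[...,0]-g0[k][0],w[...,1]-g0[k][1])
        m=(d<F+.03)&(w[...,2]>.03)&colour(p,k)
        m|=(d<.05)&(w[...,2]>z0+F+.004)&(w[...,2]<z0+F+.04)   # tab
        q=w[m]; pts.append(q)
    n=[len(q) for q in pts]; Q=np.vstack(pts); T=cKDTree(model(k))
    def f(v):
        c,s=np.cos(v[2]),np.sin(v[2]); X=Q-[v[0],v[1],z0+v[3]]
        return T.query(np.c_[X[:,0]*c+X[:,1]*s,-X[:,0]*s+X[:,1]*c,X[:,2]])[0]
    b=min((least_squares(f,[*g0[k],y,0],loss='soft_l1',f_scale=.002,x_scale=[.01,.01,.1,.01],diff_step=1e-4) for y in(-.4,-.1,.2,.5,.8)),key=lambda r:r.cost)
    res[k]=b.x.tolist(); print(k,n,b.x.round(4),'med',np.median(f(b.x)).round(4), 'tabdir deg',np.degrees(b.x[2]).round(1),'az',np.degrees(np.arctan2(b.x[1],b.x[0])).round(1))
# lid
w=np.load('w_lid.npy'); p=np.load('w_lid_c.npy').astype(int)
near=np.hypot(w[...,0]-.616,w[...,1]+.045)<.12
fin=near&(w[...,2]>.045)&(w[...,2]<.07)
top=near&(w[...,2]>.030)&(w[...,2]<.040)&(p.min(-1)>90)
c,r=cv2.minEnclosingCircle(w[top][:,:2].astype(np.float32)); print('lid',np.round(c,4),round(r,4),'z',np.median(w[top][:,2]),top.sum())
ft=fin&(w[...,2]>np.nanpercentile(w[fin][:,2],90)-.006)
q=w[ft]; rect=cv2.minAreaRect(q[:,:2].astype(np.float32)); print('fin',rect,q[:,2].max(),len(q),q.mean(0).round(4))
# board
b=(p[...,0]>130)&(w[...,2]>.013)&(w[...,2]<.024)&(np.abs(w[...,0]-.59)<.16)&(np.abs(w[...,1]+.32)<.17)&(p[...,2]>60)
wb=ws; bs=(np.abs(wb[...,2]-.018)<.004)&(np.abs(wb[...,0]-.59)<.16)&(np.abs(wb[...,1]+.32)<.16)
for w_,m in((w,b),(ws,bs)): print('board',cv2.minAreaRect(w_[m][:,:2].astype(np.float32)),m.sum(),np.median(w_[m][:,2]))
E
```

```text
a [1237, 2519] [ 0.5949  0.3782 -0.0716 -0.0014] med 0.0019 tabdir deg -4.1 az 32.4
b [1059, 1609] [0.4739 0.3952 0.1344 0.0047] med 0.0017 tabdir deg 7.7 az 39.8
c [646, 100] [ 0.4704  0.2334 -0.1406  0.0027] med 0.0015 tabdir deg -8.1 az 26.4
d [476, 926] [0.6133 0.1957 0.1614 0.0026] med 0.0016 tabdir deg 9.2 az 17.7
lid [ 0.6098 -0.0469] 0.081 z 0.0345831344507862 6670
fin ((0.54768967628479, -0.04337581247091293), (0.03309904411435127, 0.010177996940910816), 85.99954223632812) 0.06453080793417365 149 [ 0.5473 -0.0434  0.0623]
board ((0.5950304865837097, -0.29865989089012146), (0.3057262599468231, 0.2647708058357239), 88.15579986572266) 13563 0.0173942609924862
board ((0.5867217779159546, -0.3317412734031677), (0.24558308720588684, 0.24018163979053497), 88.32586669921875) 3789 0.01839197642582624
```

```bash
python3 - <<'E'
from h import *
from scipy.spatial.transform import Rotation as Ro
C=np.array([.610,-.047,.030]); fin=np.array([.5477,-.0434]); u=np.r_[C[:2]-fin,0]; u/=np.linalg.norm(u)
R0=R_([0,0,-1],u); g=np.r_[fin,.056]
ax=np.cross(u,[0,0,1]); # rotate so that -u side rises
piv=C+.078*u
def pose(th,up=0):
    for s in (1,-1):
        M=Ro.from_rotvec(s*th*ax).as_matrix(); q=piv+M@(g-piv)
        if q[2]>=g[2]-1e-9: break
    return q+[0,0,up],M
R0=goodR(g,R0)
ths=np.radians([6,12,18,24])
for t in ths: 
    p,M=pose(t); print(np.round(p,3), bot.inverse_kinematics(list(p),M@R0) is not None)
bot.move_ptp(list(g+[0,0,.08]),R0); bot.grip(.05)
print(bot.movel(list(g),max_speed=.1,guard=8)); bot.grip(0.0); print('w',bot.get_width())
for t in ths:
    p,M=pose(t); bot.movel(list(p),M@R0,max_speed=.06)
bot.pause(.3); snap('side','tip.png'); print(bot.get_contact_force(),bot.get_width(),bot.get_clock())
E
python3 -c "
import cv2;i=cv2.imread('pics/tip.png')[170:270,250:410];cv2.imwrite('pics/tipc.png',cv2.resize(i,None,fx=3,fy=3))"
```

```text
[ 0.551 -0.044  0.071] True
[ 0.556 -0.044  0.085] True
[ 0.563 -0.044  0.098] True
[ 0.57  -0.045  0.111] True
False
w 0.009659829510502158
[ 0.82173072  0.8155055  -0.38083452] 0.009936980586039552 9.525
```

View pics/tipc.png

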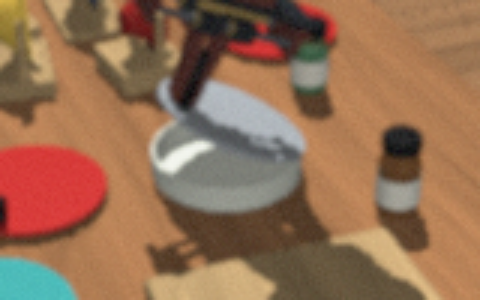

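The lid is tipped, with its far edge still on the tub's rim (around crop 300,150). Next I lift it off and lay it on the board.

Run:
```python
from h import *
p=bot.get_tool_pos(); R=np.array(bot.get_tcp_rot())
bot.movel(list(np.array(p)+[0,0,.10]),max_speed=.12)
u=R[:,1].copy(); u[2]=0; u/=np.linalg.norm(u); s=1 if u[0]>0 else -1
bc=np.array([.587,-.332]); ud=np.array([1,-.056,0])
ud/=np.linalg.norm(ud)
t=np.r_[bc-.0623*ud[:2],.13]; D=R_([0,0,-1],s*ud)
bot.movel(list(t),D,max_speed=.15)
p_,d,c=snap('wrist','onb.png'); w=cloud(d,c)
sx=p_.astype(int)
t[2]=.055; bot.movel(list(t),max_speed=.1,guard=8)
print(bot.movel([t[0],t[1],.046],max_speed=.03,guard=4),bot.get_tool_pos())
bot.grip(.04); bot.movel([t[0],t[1],.16],max_speed=.15)
# look: lid on board, tub
bot.move_ptp([.50,-.15,.40],goodR([.50,-.15,.40],R_([0,0,-1],[0,1,0])))
p_,d,c=snap('wrist','after.png'); w=cloud(d,c)
near=np.hypot(w[...,0]-bc[0],w[...,1]-bc[1])<.2
lid=near&(np.abs(w[...,2]-.029)<.004)&(np.ptp(p_.astype(int),axis=-1)<25)&(p_.min(-1)>80)
(cx,cy),r=cv2.minEnclosingCircle(w[lid][:,:2].astype(np.float32)); print('lid',cx,cy,r,np.percentile(w[lid][:,2],[2,50,98]).round(4))
q=w[lid]; A=np.c_[q[:,:2],np.ones(len(q))]; print('slope',np.linalg.lstsq(A,q[:,2],rcond=None)[0].round(3))
bd=near&(np.abs(w[...,2]-.018)<.004); print('board',cv2.minAreaRect(w[bd][:,:2].astype(np.float32)))
tb=(np.hypot(w[...,0]-.61,w[...,1]+.047)<.13)&(np.abs(w[...,2]-.03)<.004); print('tub',cv2.minEnclosingCircle(w[tb][:,:2].astype(np.float32)),tb.sum())
print(bot.get_clock())
```

```text
True [ 0.52566407 -0.32886608  0.04965634]
lid 0.5853620171546936 -0.3321254253387451 0.08130861818790436 [0.0266 0.0285 0.0304]
slope [0.001 0.    0.028]
board ((0.5809151530265808, -0.3298630714416504), (0.2408657968044281, 0.23914696276187897), 88.39389038085938)
tub ((0.6093736290931702, -0.047335997223854065), 0.07816783338785172) 533
16.75
```

View pics/after.png

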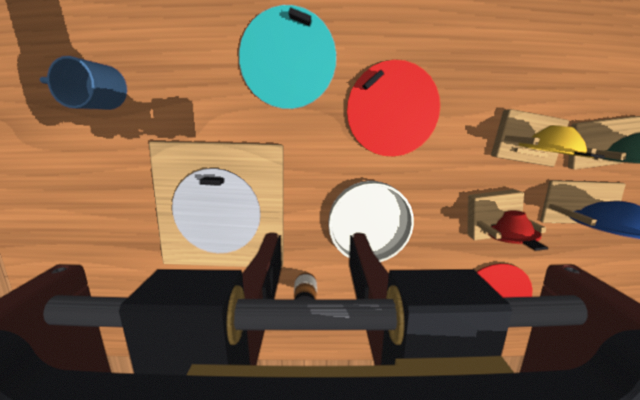

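Lid lies flat, centred on the board (crop 215,210), and the open tub is at (370,220). Next I check reachability for the tilted release poses.

```bash
cat >> h.py <<'E'
COV=dict(a=[.5949,.3782,-.0716],b=[.4739,.3952,.1344],c=[.4704,.2334,-.1406],d=[.6133,.1957,.1614])
G=.014
def grasp(k,s):
    x,y,t=COV[k]; ux=np.array([np.cos(t),np.sin(t),0]); F=RD[k]+.01
    return np.array([x,y,BASE[k]+F+.004+F+G])-.0025*ux, R_([0,0,-1],s*ux)
def release(k,s,cen,al,phi):
    """cen: rim centre (hollow face) of the tilted cover"""
    h=np.array([np.cos(al),np.sin(al),0]); zt=h*np.cos(phi)-np.array([0,0,np.sin(phi)]); n=h*np.sin(phi)+np.array([0,0,np.cos(phi)])
    return np.array(cen)-zt*(RD[k]+.01+G)-.0025*n, R_(zt,s*n), h, n
E
python3 - <<'E'
from h import *
phi=np.radians(20)
for k in 'abcd':
  z=dict(a=.062,b=.072,c=.077,d=.08)[k]
  for s in(1,-1):
    g,Rg=grasp(k,s); q0=bot.inverse_kinematics(list(g),Rg); q1=bot.inverse_kinematics([g[0],g[1],.33],Rg)
    o=[]
    for al in range(-90,91,15):
        p,R,h,n=release(k,s,[.609,-.047,z],np.radians(al),phi); q=bot.inverse_kinematics(list(p),R); qh=bot.inverse_kinematics(list(p+[0,0,.12]),R)
        if q is not None and qh is not None: o.append((al,np.round(q,1).tolist()))
    print(k,s,None if q0 is None else np.round(q0,1), q1 is not None); [print('   ',*a) for a in o]
E
```

```text
a 1 [-0.2  0.7 -0.7  1.5  0.5  1.1 -1.1] True
    -90 [-1.3, 1.5, 1.2, 1.7, -0.2, 1.1, -1.8]
    -75 [-1.4, 1.5, 1.2, 1.9, -0.2, 0.8, -1.7]
    -60 [-1.6, 1.5, 1.2, 2.1, -0.3, 0.4, -1.5]
    -45 [0.0, 1.0, -0.9, 2.3, 1.8, 1.9, -2.9]
    30 [1.6, 1.3, -1.2, 2.3, 3.5, 0.2, -2.0]
    45 [1.5, 1.3, -1.2, 2.1, -0.5, 0.3, 2.1]
    60 [1.4, 1.2, -1.1, 1.9, -0.3, 0.6, 2.0]
    75 [1.3, 1.2, -1.1, 1.7, -0.2, 1.0, 2.0]
    90 [1.1, 1.3, -1.1, 1.4, -0.1, 1.3, 2.0]
a -1 [-0.1  0.7 -0.9  1.5  0.6  1.2  2. ] True
    -90 [-0.2, 1.0, -0.6, 1.6, 1.2, 1.9, 0.3]
    -75 [-0.2, 1.0, -0.7, 1.8, 1.4, 1.9, 0.3]
    -60 [-0.1, 1.0, -0.7, 2.1, 1.6, 1.8, 0.2]
    -45 [-0.0, 1.0, -0.8, 2.3, 1.8, 1.8, 0.2]
    30 [1.6, 1.3, -1.2, 2.3, 3.5, 0.2, 1.2]
    45 [1.4, 1.1, -1.0, 2.1, -1.1, 0.4, -0.5]
    60 [0.6, 0.8, 0.0, 2.0, -1.4, 1.3, -0.3]
    75 [0.3, 1.0, 0.4, 1.7, -1.3, 1.7, -0.3]
    90 [0.3, 1.1, 0.4, 1.5, -1.2, 1.8, -0.4]
b 1 [-0.2  0.6 -0.8  1.7  0.5  1.  -1.1] True
    -90 [-1.3, 1.5, 1.2, 1.7, -0.2, 1.1, -1.8]
    -75 [-1.4, 1.5, 1.2, 1.9, -0.2, 0.8, -1.7]
    -60 [-1.5, 1.5, 1.2, 2.2, -0.3, 0.4, -1.5]
[... 1858 characters left out ...]
.3, 1.8, 1.8, -2.9]
    30 [1.5, 1.3, -1.2, 2.3, 3.5, 0.3, -2.0]
    45 [1.5, 1.3, -1.2, 2.1, -0.5, 0.2, 2.1]
    60 [1.4, 1.2, -1.1, 1.9, -0.3, 0.6, 2.0]
    75 [1.2, 1.2, -1.1, 1.7, -0.2, 0.9, 2.0]
    90 [1.1, 1.3, -1.1, 1.5, -0.1, 1.2, 1.9]
d -1 [ 0.3  0.8 -1.1  1.7  0.8  1.1  2.3] True
    -90 [-0.2, 1.0, -0.6, 1.6, 1.2, 1.9, 0.3]
    -75 [-0.1, 1.0, -0.6, 1.9, 1.4, 1.8, 0.3]
    -60 [-0.1, 0.9, -0.7, 2.1, 1.6, 1.8, 0.3]
    -45 [0.0, 0.9, -0.8, 2.3, 1.8, 1.8, 0.3]
    30 [1.5, 1.3, -1.2, 2.3, 3.5, 0.3, 1.1]
    45 [1.3, 1.1, -1.0, 2.1, -1.3, 0.4, -0.4]
    60 [0.7, 0.8, -0.2, 2.0, -1.3, 1.1, -0.4]
    75 [0.4, 0.9, 0.2, 1.8, -1.3, 1.5, -0.4]
    90 [0.2, 1.0, 0.4, 1.6, -1.2, 1.8, -0.4]
```

```bash
cat >> h.py <<'E'
def tub_scene(f=None):
    p,d,c=snap('scene',f); w=cloud(d,c)
    m=(np.hypot(w[...,0]-.61,w[...,1]+.047)<.15)&(np.abs(w[...,2]-.03)<.004)&(np.ptp(p.astype(int),axis=-1)<45)&(p.min(-1)>100)
    (x,y),r=cv2.minEnclosingCircle(w[m][:,:2].astype(np.float32)); return np.array([x,y]),r,m.sum()
def pick(k,s=-1):
    g,R=grasp(k,s); up=g+[0,0,.05]
    bot.move_ptp(list(up),R); bot.grip(.04)
    hit=bot.movel(list(g),max_speed=.1,guard=8); bot.grip(0.); print('pick',k,hit,bot.get_width())
    bot.movel([g[0],g[1],.36],max_speed=.15); print('w',bot.get_width(),bot.get_contact_force())
E
python3 - <<'E'
from h import *
bot.move_ptp([.5,.25,.40],goodR([.5,.25,.40],R_([0,0,-1],[-1,0,0])))
print(tub_scene()); pick('a'); print(tub_scene('s1.png'))
p,R,h,n=release('a',-1,[.609,-.047,.063],np.radians(52),np.radians(18))
q=bot.inverse_kinematics(list(p+[0,0,.18]),R); print(np.round(bot.get_joint_positions(),2),None if q is None else np.round(q,2),bot.get_clock())
E
```

```text
(array([ 0.61428404, -0.04793856]), 0.07881871610879898, np.int64(248))
pick a False 0.0049588440822139175
w 0.0049141202420647625 [ 0.53563726 -0.57981935 -2.15361858]
(array([ 0.61473155, -0.04767532]), 0.07966428995132446, np.int64(234))
[-0.08  0.63 -0.99  1.27  0.51  1.5   2.06] [ 0.95  0.52 -0.38  2.07 -1.32  1.13 -0.65] 22.1417
```

View pics/s1.png

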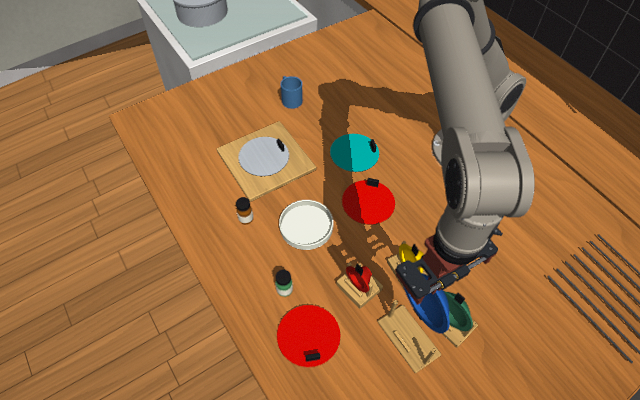

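```bash
cat >> h.py <<'E'
def place(k,cen,al,phi,cz,off,drop=.012,s=-1):
    """cen: xy to centre over; cz: rim-centre height when let go"""
    al,phi=np.radians(al),np.radians(phi)
    h=np.array([np.cos(al),np.sin(al),0])
    p,R,h,n=release(k,s,np.r_[np.array(cen)+off*h[:2],cz],al,phi)
    bot.move_ptp(list(p+[0,0,.17]),R)
    bot.movel(list(p+[0,0,.03]),max_speed=.15)
    hit=bot.movel(list(p),max_speed=.04,guard=5); print('down',hit,(np.array(bot.get_tool_pos())-p).round(4),bot.get_contact_force())
    return p,R,h,n
def letgo(h,w=.03):
    bot.grip(w); bot.pause(.5)
    t=np.array(bot.get_tool_pos()); bot.movel(list(t-.06*h+[0,0,.0]),max_speed=.1)
    bot.movel(list(t-.10*h+[0,0,.15]),max_speed=.15)
E
python3 - <<'E'
from h import *
p,R,h,n=place('a',[.611,-.0475],52,18,.0625,.001)
snap('side','s2.png'); print(bot.get_clock())
E
python3 -c "
import cv2;i=cv2.imread('pics/s2.png')[130:310,210:450];cv2.imwrite('pics/s2c.png',cv2.resize(i,None,fx=3,fy=3))"
```

```text
down False [0.0001 0.     0.0001] [ 0.13847433 -0.38863781 -2.44027207]
26.4667
```

View pics/s2c.png

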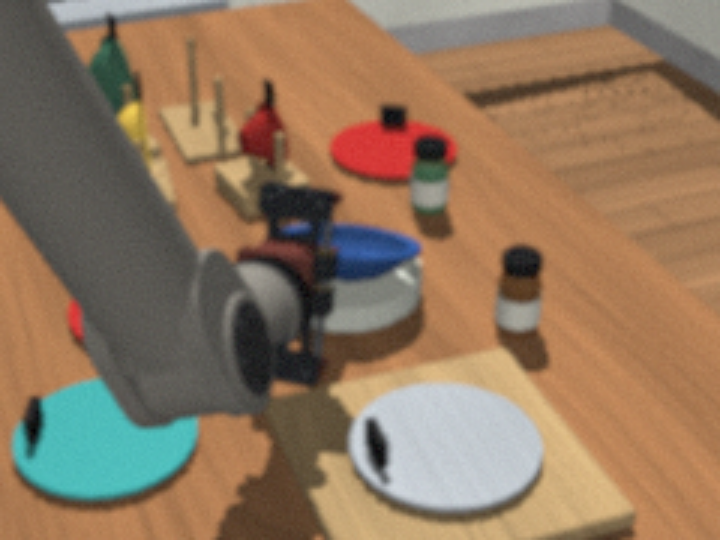

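The blue cover is held tilted over the tub with its far edge at the rim. I lower it the last bit, let go, and look from above.

```bash
cat >> h.py <<'E'
def look(col,zr,f=None,pos=(.50,-.10,.40),move=True):
    """circle of a cover's rim face seen from the wrist"""
    if move: bot.move_ptp(list(pos),goodR(pos,R_([0,0,-1],[0,1,0])))
    p,d,c=snap('wrist',f); w=cloud(d,c)
    hs=cv2.cvtColor(np.ascontiguousarray(p),cv2.COLOR_RGB2HSV); H,S,V=[hs[...,i].astype(int) for i in range(3)]
    lo,hi=dict(a=(100,125),b=(60,95),c=(20,35),d=(-1,8))[col]
    m=(np.hypot(w[...,0]-.61,w[...,1]+.047)<.16)&(H>lo)&(H<hi)&(S>110)&(np.abs(w[...,2]-zr)<.012)
    q=w[m]
    if len(q)<30: print('look',col,'few',len(q)); return None
    top=m&(w[...,2]>zr-.008); q=w[top]; A=np.c_[q[:,:2]-q[:,:2].mean(0),np.ones(len(q))]
    cc,r=cv2.minEnclosingCircle(q[:,:2].astype(np.float32)); hi=q[np.hypot(q[:,0]-cc[0],q[:,1]-cc[1])>r-.008]
    A=np.c_[hi[:,:2]-cc,np.ones(len(hi))]; fit=np.linalg.lstsq(A,hi[:,2],rcond=None)[0]
    print('look',col,np.round(cc,4),round(r,4),'slope,z',fit.round(4),len(q)); return np.array(cc)
E
python3 - <<'E'
from h import *
t=np.array(bot.get_tool_pos()); print(bot.movel(list(t-[0,0,.006]),max_speed=.03,guard=3),bot.get_tool_pos()[2]-t[2])
al=np.radians(52); h=np.array([np.cos(al),np.sin(al),0]); letgo(h)
look('a',.045,'s3.png'); print(bot.get_clock())
E
```

```text
True -0.005187399867579726
look a [ 0.6067 -0.055 ] 0.0745 slope,z [-0.0007  0.0006  0.0446] 2735
30.9417
```

View pics/s3.png

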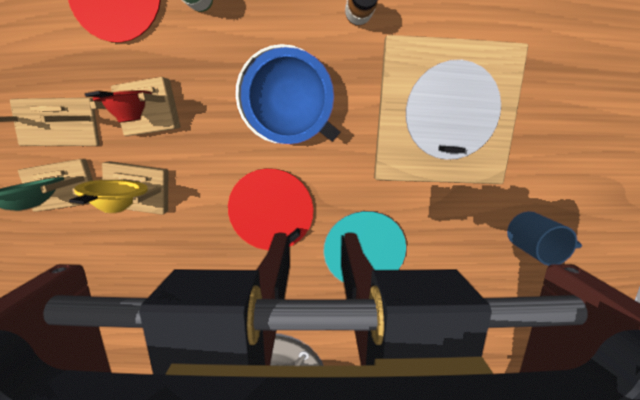

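Blue sits level in the tub (285,95), its tab towards the approach side. Next is green.

```bash
cat >> h.py <<'E'
def rim_scene(col,zr):
    p,d,c=snap('scene'); w=cloud(d,c)
    hs=cv2.cvtColor(np.ascontiguousarray(p),cv2.COLOR_RGB2HSV); H,S=[hs[...,i].astype(int) for i in range(2)]
    lo,hi=dict(a=(100,125),b=(60,95),c=(20,35))[col]
    m=(np.hypot(w[...,0]-.61,w[...,1]+.047)<.16)&(H>lo)&(H<hi)&(S>110)&(np.abs(w[...,2]-zr)<.005)
    (x,y),r=cv2.minEnclosingCircle(w[m][:,:2].astype(np.float32)); print('rim',col,round(x,4),round(y,4),round(r,4),m.sum()); return np.array([x,y])
def full(k,below,cen,zb,off=.004,al=52,phi=18):
    """pick k and nest it in 'below', whose rim face (height zb) is at cen"""
    r0=rim_scene(below,zb); pick(k); r1=rim_scene(below,zb); mv=r1-r0
    if np.linalg.norm(mv)>.006: print('MOVED',mv); cen=cen+mv
    F=RD[k]+.01; cz=zb+.003+(F+.004)*np.sin(np.radians(phi))+.005*np.cos(np.radians(phi))
    p,R,h,n=place(k,cen,al,phi,cz,off)
    r2=rim_scene(below,zb)
    t=np.array(bot.get_tool_pos()); print(bot.movel(list(t-[0,0,.008]),max_speed=.03,guard=3),bot.get_tool_pos()[2]-t[2])
    letgo(h); c=look(k,zb+.008,'n_%s.png'%k); print(bot.get_clock()); return c
E
python3 - <<'E'
from h import *
full('b','a',np.array([.607,-.055]),.045)
E
```

```text
rim a 0.611 -0.0571 0.0759 643
pick b False 0.004686828981499197
w 0.0048016270945915795 [ 0.24496604 -0.01757289 -1.50166114]
rim a 0.5974 -0.044 0.0763 642
MOVED [-0.01361215  0.01303726]
down False [0.0001 0.0001 0.0001] [-0.23421567  0.90040853 -1.30573332]
rim a 0.6002 -0.0428 0.0741 336
False -0.008138054360820282
look b [ 0.5892 -0.0464] 0.0633 slope,z [-0.0165  0.0144  0.0518] 41
46.0667
```

View pics/n_b.png

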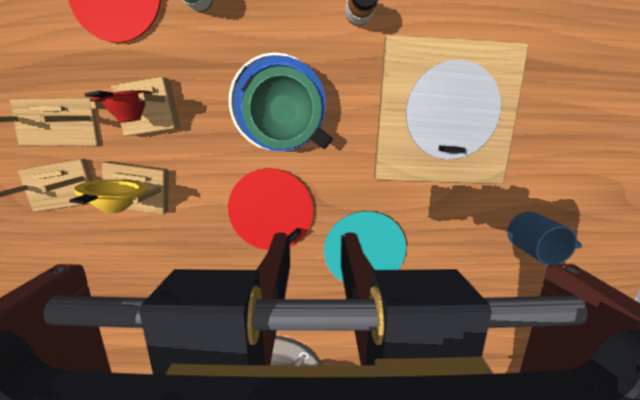

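Green sits in blue (280,107); the tub was bumped and I corrected for it. I check the level with a looser colour mask.

```bash
sed -i 's/(S>110)&(np.abs(w\[...,2\]-zr)<.012)/(S>70)\&(np.abs(w[...,2]-zr)<.012)/; s/b=(60,95)/b=(50,98)/g' h.py
python3 - <<'E'
from h import *
look('a',.045,move=False); look('b',.053,move=False)
p=cv2.imread('pics/n_b.png'); hs=cv2.cvtColor(p,cv2.COLOR_BGR2HSV); print(hs[107,[246,318]],hs[[72,140],280])
_,d,c=snap('wrist'); w=cloud(d,c); print([w[r,cc].round(4).tolist() for r,cc in((107,245),(107,318),(70,280),(145,280))])
E
```

```text
look a [ 0.5952 -0.042 ] 0.0744 slope,z [-0.0005  0.0002  0.0446] 1618
look b [ 0.5883 -0.0459] 0.0636 slope,z [-0.001   0.0019  0.0526] 2266
[[ 74 105 131]
 [ 75 107 133]] [[ 75 104 135]
 [ 74 108 125]]
[[0.5911, 0.0102, 0.0523], [0.5904, -0.1053, 0.0516], [0.6454, -0.047, 0.0524], [0.5314, -0.0436, 0.0541]]
```

```bash
sed -i 's/S>110/S>70/' h.py
python3 - <<'E'
from h import *
full('c','b',np.array([.5885,-.046]),.053,off=.009)
look('b',.053,move=False)
E
```

```text
rim b 0.5924 -0.0475 0.0648 562
pick c False 0.00477616325621729
w 0.005173881282379689 [-0.04293788  0.25076717 -1.56770987]
rim b 0.5906 -0.0467 0.0649 559
down False [0.0001 0.     0.0001] [ 0.88658977  0.35584852 -0.83239541]
rim b 0.5931 -0.047 0.064 226
False -0.007587305607712147
look c [ 0.5888 -0.0445] 0.0541 slope,z [ 0.0053 -0.0004  0.0602] 1923
61.5083
look b [ 0.5882 -0.0461] 0.0636 slope,z [0.0028 0.0053 0.0527] 1118
```

View pics/n_c.png

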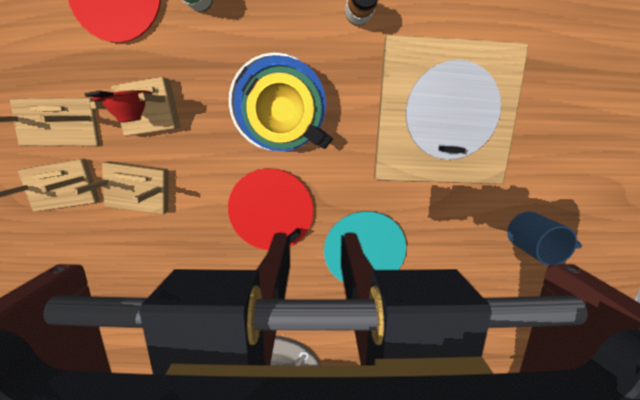

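Yellow is level and centred in green (282,107). Last is red.

Run:
```python
from h import *
full('d','c',np.array([.5885,-.045]),.061,off=.009)
look('a',.045,move=False); look('b',.053,move=False); look('c',.061,move=False)
```

```text
rim c 0.592 -0.0473 0.0545 462
pick d False 0.004757116303706849
w 0.005103568719056519 [ 0.52345451 -0.13975146 -1.6791189 ]
rim c 0.5914 -0.0444 0.0548 452
down False [0.0001 0.0001 0.0002] [-0.90800244 -0.19634263 -1.4106544 ]
rim c 0.5922 -0.0452 0.0533 214
False -0.007721674195113326
look d [ 0.5898 -0.046 ] 0.0417 slope,z [-0.0004  0.0029  0.0686] 1340
76.15
look a [ 0.5951 -0.0418] 0.0744 slope,z [-0.0005 -0.0007  0.0446] 1633
look b [ 0.5889 -0.046 ] 0.0639 slope,z [0.0033 0.0081 0.0527] 1102
look c [ 0.5889 -0.0443] 0.0541 slope,z [0.0001 0.0016 0.0603] 1152
```

View pics/n_d.png

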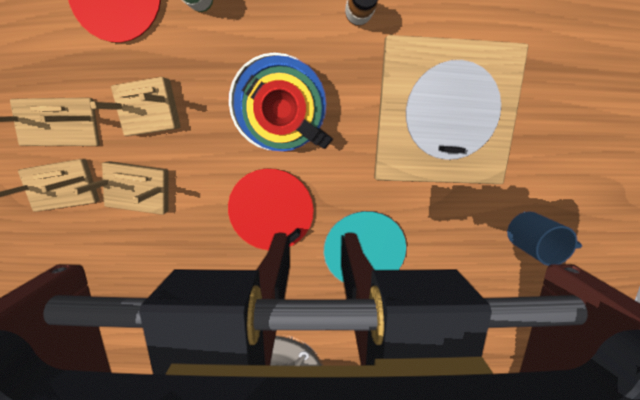

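All four covers are nested and level, with rims at 45, 53, 61 and 69 mm; the stands are empty, and the lid lies on the board. I hand in the job.

```bash
python3 -c "
from station import bot
bot.pause(.5); print(bot.job_done())"
```

```text
the job is handed in; nothing more can be done
None
```

The job is handed in: the lid lies flat within about 5 mm of the board's middle, and all four covers are nested level and hollow side up in the tub, largest at the bottom; the jars and mug were left alone.

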